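# Lay the spoon and lid cartons down on their mats at the tasting stall

### The arm

A 7-joint arm with a two-finger parallel gripper is mounted at the origin on the work surface. World frame = base frame: x ahead of the robot, y to its left, z up, the work surface at z = 0. Lengths are in m, angles in rad, forces in N, time in s.
With the tool pointing down it reaches from about 0.425 to 0.825 m from the base axis. Payload 3.6 kg.
Tool frame: the origin (TCP) lies between the finger pads; the fingertips stand ctrl.tip_extent ahead of it and the grasp point (between the pads) lies 5 mm behind it (ctrl.tip_extent is the distance from the TCP to the fingertips, in m); z points along the fingers, y is the line along which they close (so a half turn about z gives the same grasp; the last joint's range is limited). The gripper opens to 85 mm and grips with 20 to 120 N. Pads are 22 mm wide; open, the fingers measure 114 mm over their backs; the gripper's body (76 mm by 85 mm) begins 54 mm behind the grasp point. The pads swing forward as they close: fully open they stand 13 mm farther back than shut.
Start: joints at [-1.359, 0.615, -0.013, 1.423, 0.008, 1.103, -0.04], TCP at [0.153, 0.632, 0.206] pointing down, gripper open.
Joint ranges: [-3.12, 3.12], [-0.3, 2.06], [-1.34, 1.32], [0.26, 2.42], [-1.36, 4.5], [0.01, 1.98], [-2.84, 2.84]. Speed limits (rad/s): [2.79, 2.79, 3.14, 3.14, 3.14, 3.14, 3.14].

### API

Orientations are given as a rotation vector (axis times angle).
In Python, from station import ctrl gives the robot as it stands.
- The arm moves only by the tool step_arm, never from a script. Its argument "increments" is a list of rows, each a list of 3 entries, a list of its own where there are three numbers: the shift along the world's x, y, z in mm, then the turn, a rotation vector about the world's x, y, z in degrees, then the finger opening in mm, from 0 to 85.4. In form: [[[dx, dy, dz], [rx, ry, rz], jaw], ...]. A call has 1 to 12 rows; each row is the pose to reach, as a shift and turn from the pose commanded when the call began; what a row does not reach only later rows make up. A row lasts 1/12 s, in which the tool goes at most 41.7 mm and 7.16 degrees, less where a joint would pass 70% of its speed; a pose out of reach is approached as far as the arm can. A call with a gripper value outside its range is refused whole. The fingers move at their own pace and stop on an object; the grip force is fixed at half the most. Time passes only in rows, so rows that repeat a pose let the fingers close. It gives the time, the measured TCP pose, the force, the opening and the grip force at its end, in the units of the state.
- ctrl.get_state(): the state, without advancing time (a new reading comes with each control period).
- ctrl.get_image(name): name is "scene" or "top" or "wrist"; returns a dict with "img" (384x512x3 uint8, blue, green, red), "fx", "fy", "cx", "cy" (pixels), "dist" ([k1, k2, p1, p2, k3] as OpenCV has them; the pictures are not rectified), "origin" and "rotation" of the camera in the world. Camera axes: x right, y down, z forward; pixel columns grow to the right and rows downward; lengths in m; the calibration is good to about 2 mm. A picture is of the moment at which its call begins. There is no depth.
- ctrl.finish_job(): hands the job in; it is judged then, once.
The state is a dict: "clock": time; "q": joint angles; "qvel": joint speeds; "joint_torque": joint torques, N m; "tool_pos": TCP position; "eef_rot": TCP orientation; "ft_force": force on the tool from outside, world axes, zero at the start; "ft_torque": the same for the moment, N m; "opening": finger opening in m; "finger_force": force on a finger pad.
Only numpy, scipy, OpenCV 4.12 (cv2) and the standard library are available. Lean on these libraries where they do the work, as an engineer would, in place of code of your own. Each camera call takes 0.05 s, during which the arm holds its last target. There are 200 camera calls.

### The job

Get the self-service corner of the tasting table ready: tip both standing cartons over, the brown spoon carton onto the teal-bordered mat and the white lid carton onto the red-bordered mat, by pushing each near its top with the fingertips. Each must end lying flat and still with its window facing up, wholly within the outer edge of its mat's border. Do not pick the cartons up, and leave the jars, cups and spoon around them where they are.

Things in the scene. Friction and masses are not known exactly. Their poses are not given: they have to be found in the camera images.
- spoon_carton: Brown carton of tasting spoons, teal bands at foot and top, dark window with wooden spoons: stiff closed card, about 220 g, 45 mm (x) by 85 (y) by 170 tall (z). Origin: centre of its underside. Starts standing, z up, window face (-x) to the robot. Pushed near the top along +x it pivots on the +x face's foot edge, which creeps up to 10 mm forward, and falls by itself past 0.4 rad
- lid_carton: White carton of cup lids, red bands at foot and top, dark window with white lids: stiff closed card, about 180 g, 50 mm (x) by 95 (y) by 130 tall (z). Origin: centre of its underside. Starts standing, z up, window face (-x) to the robot. Pushed near the top along +x it pivots on the +x face's foot edge, which creeps up to 10 mm forward, and falls by itself past 0.4 rad
- teal_mat: White paper mat with a teal border lying on the table, 220 mm (its x) by 135 mm (its y) over the outside of the border, under 1 mm thick, fixed. Origin: its centre. x runs along it, away from the robot. The spoon carton stands across its near end (-x), with the foot edge of its +x face 18 to 32 mm inside the near border
- red_mat: White paper mat with a red border lying on the table, 180 mm (its x) by 145 mm (its y) over the outside of the border, under 1 mm thick, fixed. Origin: its centre. x runs along it, away from the robot. The lid carton stands across its near end (-x), with the foot edge of its +x face 18 to 32 mm inside the near border
- spoon_carton_foot_r (a point): Corner of the spoon carton: the -y end of the foot edge of the +x face, the face that ends underneath
- spoon_carton_foot_l (a point): Corner of the spoon carton: the +y end of the foot edge of the +x face, the face that ends underneath
- spoon_carton_top_r (a point): Corner of the spoon carton: the -y end of the top edge of the +x face, the face that ends underneath
- spoon_carton_top_l (a point): Corner of the spoon carton: the +y end of the top edge of the +x face, the face that ends underneath
- lid_carton_foot_r (a point): Corner of the lid carton: the -y end of the foot edge of the +x face, the face that ends underneath
- lid_carton_foot_l (a point): Corner of the lid carton: the +y end of the foot edge of the +x face, the face that ends underneath
- lid_carton_top_r (a point): Corner of the lid carton: the -y end of the top edge of the +x face, the face that ends underneath
- lid_carton_top_l (a point): Corner of the lid carton: the +y end of the top edge of the +x face, the face that ends underneath
- relish_jar: Bystander: lidded glass jar of orange food, 60 mm across, 85 mm tall. Origin: centre of its underside
- pickle_jar: Bystander: lidded glass jar of green food, 72 mm across, 110 mm tall. Origin: centre of its underside
- beet_jar: Bystander: lidded glass jar of dark red food, 72 mm across, 110 mm tall. Origin: centre of its underside
- cup_a: Bystander: empty white sample cup, 64 mm across the rim, 35 mm tall. Origin: centre of its underside
- cup_b: Bystander: empty white sample cup, 64 mm across the rim, 35 mm tall. Origin: centre of its underside
- cup_c: Bystander: empty white sample cup, 64 mm across the rim, 35 mm tall. Origin: centre of its underside
- tasting_spoon: Bystander: wooden spoon about 200 mm long lying on the table along its own x. Origin: under its middle
Not all that is in view belongs to the job. What is shaped like the lid_carton but blue or purple is not meant.

How it is judged:
By the outcome, as a careful person would: the job done as asked, in the order asked, and still so for the second after the job is handed in, with the robot touching nothing.
It also fails if it takes over 54 s, if anything falls off the work surface, if the arm or the gripper's body presses on something with over 40 N, if the wrist force passes 120 N, or if a joint passes its speed limit or range.

## Working session

There is one attempt and no reset: what is moved stays moved. The work goes in short steps, Python scripts to look and compute and a tool call to move; the robot and the scene stay as the last step left them, time stands still between calls to the robot, and variables do not carry over. Pictures are saved under pics/ and viewed, at most 10 in all, crops included, and the job is handed in when it is done.

Besides the shell and the picture viewer there is one more tool, called by a JSON object that holds its "method" and its "body". step_arm: Moves the arm, as the interface text tells. Its arguments: {"type":"object","properties":{"increments":{"type":"array","items":{"type":"array"}}},"required":["increments"]}

```bash
mkdir -p pics
cat > h.py <<'E'
import cv2,numpy as np
from station import ctrl
def cast(c,px,z=0.):
    K=np.array([[c['fx'],0,c['cx']],[0,c['fy'],c['cy']],[0,0,1.]])
    p=cv2.undistortPoints(np.array(px,float).reshape(-1,1,2),K,np.array(c['dist'],float)).reshape(-1,2)
    d=np.c_[p,np.ones(len(p))]@np.array(c['rotation']).T
    o=np.array(c['origin']); return o+d*((z-o[2])/d[:,2])[:,None]
E
python3 - <<'E'
from h import *
import pickle
s=ctrl.get_state();print(s,ctrl.tip_extent)
for n in('top','scene'):
    c=ctrl.get_image(n);cv2.imwrite(f'pics/{n}0.png',c['img']);pickle.dump(c,open(n+'0.pkl','wb'));print(n,c['origin'],c['rotation'])
E
```

```text
{'clock': 0.0, 'q': array([-1.35949963,  0.61591888, -0.01259849,  1.42491866,  0.00811517,
        1.10337217, -0.04042026]), 'qvel': array([-2.02973910e-03,  1.75695389e-03, -7.83739400e-05, -1.22586297e-03,
        8.42882468e-04, -9.75977497e-04, -2.14714366e-03]), 'joint_torque': array([-2.55918576e-04, -4.69203901e+01,  2.59561390e-01, -1.71036279e+01,
        1.01206897e-02,  9.65787767e-03,  1.54188803e-05]), 'tool_pos': array([0.15292565, 0.63090018, 0.20463194]), 'eef_rot': array([-0.3725612 , -3.11917523,  0.00401294]), 'ft_force': array([ 0.34154119, -0.67689761, -0.92181548]), 'ft_torque': array([ 0.01569403,  0.02196329, -0.05354774]), 'finger_force': 0.0, 'opening': 0.08562170746379232} 0.014
top [0.30997358 0.00871011 1.45666917] [-2.16437256  2.12191321 -0.18076056]
scene [1.49782565 0.22619228 0.93911546] [-1.53644166 -1.88551755  0.90666401]
```

View pics/top0.png

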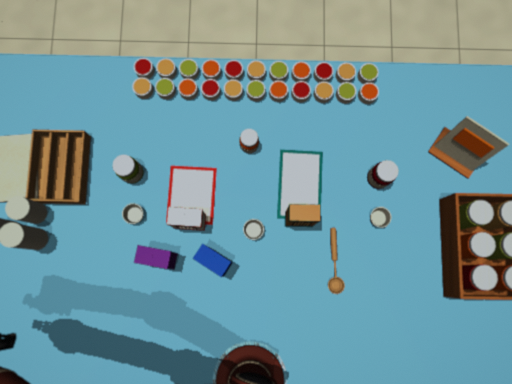

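View pics/scene0.png

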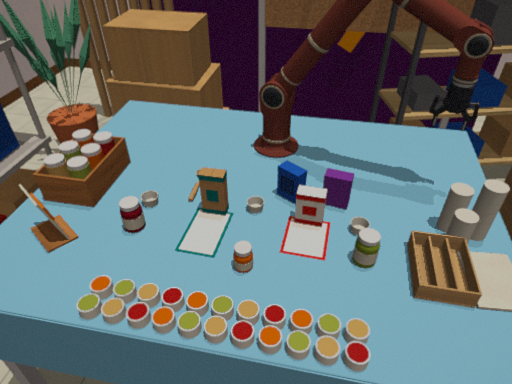

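The top view (up is +x, left is +y) shows the teal mat at about (300,183) with the brown carton at (303,214). The red mat is at (192,195) with the white carton at (187,217). The blue and purple decoy boxes at (213,260) and (156,257) stand just behind (robot side of) the lid carton.

```bash
sed -i 's/    d=np.c_/    R=cv2.Rodrigues(np.array(c["rotation"],float))[0]\n    d=np.c_/; s/@np.array(c\[.rotation.\]).T/@R.T/' h.py
python3 - <<'E'
from h import *
import pickle
t=pickle.load(open('top0.pkl','rb'));s=pickle.load(open('scene0.pkl','rb'))
a=cv2.resize(t['img'][135:285,125:350],None,fx=3.5,fy=3.5,interpolation=cv2.INTER_CUBIC)
cv2.imwrite('pics/tc.png',a)
b=cv2.resize(s['img'][155:275,170:370],None,fx=4,fy=4,interpolation=cv2.INTER_CUBIC)
cv2.imwrite('pics/sc.png',b)
for n,c,box in(('teal',t,(270,330,140,230)),('red',t,(160,225,155,235))):
    x0,x1,y0,y1=box
    hsv=cv2.cvtColor(c['img'],cv2.COLOR_BGR2HSV).astype(int);H,S,V=hsv[...,0],hsv[...,1],hsv[...,2]
    m=((H>70)&(H<93)&(S>110)&(V<150)) if n=='teal' else (((H<8)|(H>172))&(S>120))
    k=np.zeros_like(m);k[y0:y1,x0:x1]=m[y0:y1,x0:x1]
    v,u=np.nonzero(k);P=cast(c,np.c_[u,v])[:,:2]
    r=cv2.minAreaRect((P*1000).astype(np.float32));print(n,len(u),r,cv2.boxPoints(r).round())
def col(c,p):print(cast(c,p).round(3))
print(cast(t,[[303,214],[187,217],[213,260],[156,257]],.17).round(3))
E
```

```text
teal 383 ((587.5360717773438, -143.828369140625), (134.34983825683594, 218.62484741210938), 87.989013671875) [[ 476. -207.]
 [ 694. -215.]
 [ 699.  -81.]
 [ 481.  -73.]]
red 353 ((544.2083129882812, 194.53305053710938), (143.08724975585938, 185.9083251953125), 88.0362319946289) [[449. 126.]
 [635. 120.]
 [640. 263.]
 [454. 269.]]
[[ 0.472 -0.136  0.17 ]
 [ 0.458  0.182  0.17 ]
 [ 0.342  0.107  0.17 ]
 [ 0.348  0.26   0.17 ]]
```

View pics/tc.png

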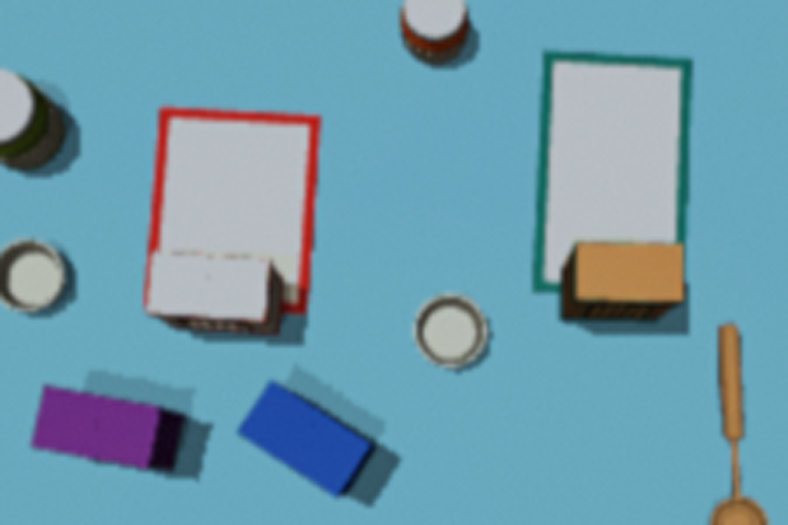

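View pics/sc.png

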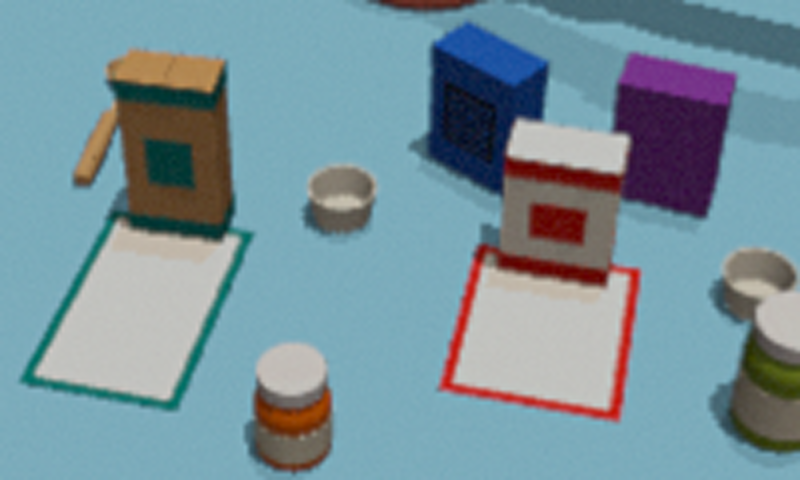

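The crops show the carton top faces clearly. The spoon top is at crop px (578,242)-(685,301), and the lid top at (150,252)-(270,320). In the scene crop, the foot edges are at (133,222)-(226,238) and (497,267)-(607,284).

Run:
```python
from h import *
import pickle
t=pickle.load(open('top0.pkl','rb'));s=pickle.load(open('scene0.pkl','rb'))
T=lambda p:(np.array(p,float)+.5)/3.5-.5+[125,135]
S=lambda p:(np.array(p,float)+.5)/4-.5+[170,155]
def rep(n,P):
    print(n,(P*1000).round().astype(int)[:,:2].tolist(),'lens',[round(1000*np.linalg.norm(P[i]-P[i-1])) for i in range(len(P))])
rep('teal mat top',cast(t,T([[545,52],[692,60],[680,245],[534,291]])))
rep('red mat top',cast(t,T([[161,108],[321,117],[306,313],[145,305]])))
rep('teal mat scene',cast(s,S([[22,381],[177,409],[253,233],[113,212]])))
rep('red mat scene',cast(s,S([[441,388],[619,419],[640,269],[481,248]])))
rep('spoon top T',cast(t,T([[578,242],[685,243],[684,301],[575,298]]),.17))
rep('lid top T',cast(t,T([[152,252],[271,259],[267,320],[148,312]]),.13))
rep('spoon top S',cast(s,S([[118,84],[226,92]]),.17))
rep('lid top S',cast(s,S([[507,158],[625,175]]),.13))
rep('spoon foot S',cast(s,S([[133,222],[226,238]])))
rep('lid foot S',cast(s,S([[497,267],[607,284]])))
rep('blue T',cast(t,T([[276,381],[375,447],[341,494],[238,431]]),.13))
rep('purple T',cast(t,T([[46,385],[159,405],[148,468],[32,447]]),.13))
rep('purp front S foot',cast(s,S([[614,203],[706,216]])))
rep('cup T',cast(t,T([[451,331],[33,276]]),.035))
# white top by mask
g=t['img'].astype(int);
hsv=cv2.cvtColor(t['img'],cv2.COLOR_BGR2HSV)
m=((hsv[...,0]>8)&(hsv[...,0]<25)&(hsv[...,1]>100)&(hsv[...,2]>150)).astype(np.uint8)
m[:,:280]=0;m[:,330:]=0;m[:195]=0;m[228:]=0
c=max(cv2.findContours(m,0,1)[0],key=cv2.contourArea).reshape(-1,2)
print(cv2.minAreaRect((cast(t,c,.17)[:,:2]*1000).astype(np.float32)))
```

```text
teal mat top [[698, -82], [694, -216], [524, -204], [480, -75]] lens [218, 133, 170, 137]
red mat top [[639, 263], [634, 119], [457, 126], [461, 268]] lens [178, 144, 177, 142]
teal mat scene [[692, -214], [696, -83], [481, -76], [478, -208]] lens [214, 131, 215, 132]
red mat scene [[633, 119], [637, 261], [460, 266], [461, 127]] lens [172, 142, 177, 139]
spoon top T [[500, -99], [501, -183], [455, -182], [456, -97]] lens [44, 84, 46, 85]
lid top T [[490, 242], [487, 145], [437, 147], [442, 242]] lens [49, 96, 49, 96]
spoon top S [[508, -177], [501, -86]] lens [91, 91]
lid top S [[492, 146], [494, 242]] lens [96, 96]
spoon foot S [[488, -186], [492, -98]] lens [88, 88]
lid foot S [[482, 144], [485, 240]] lens [96, 96]
blue T [[389, 138], [338, 58], [301, 83], [349, 167]] lens [49, 95, 45, 96]
purple T [[382, 321], [368, 230], [318, 237], [333, 329]] lens [50, 92, 50, 94]
purp front S foot [[376, 238], [377, 320]] lens [83, 83]
cup T [[440, -2], [480, 360]] lens [364, 364]
((476.5440673828125, -139.81858825683594), (41.47608184814453, 80.3708267211914), 1.152072548866272)
```

{"method": "step_arm", "body": {"increments": [[[10,-15,25],[0,0,3],40],[[30,-40,50],[0,0,6],40],[[55,-70,60],[0,0,9],40],[[80,-105,60],[0,0,12],40],[[105,-140,60],[0,0,14.5],40],[[130,-170,60],[0,0,14.5],40],[[155,-205,60],[0,0,14.5],40],[[180,-235,60],[0,0,14.5],40],[[200,-265,60],[0,0,14.5],40],[[225,-295,60],[0,0,14.5],40],[[240,-320,60],[0,0,14.5],40],[[250,-340,60],[0,0,14.5],40]]}}

```text
clock: 1.1
tool_pos: [0.405, 0.2881, 0.2655]
eef_rot: [-0.017, 3.141, -0.003]
ft_force: [0.7, 0.2, -0.1]
opening: 0.0401
finger_force: 0.0
```

{"method": "step_arm", "body": {"increments": [[[5,-20,0],[0,0,0],40],[[12,-55,0],[0,0,0],40],[[20,-93,0],[0,0,0],40],[[28,-131,0],[0,0,0],40],[[32,-169,0],[0,0,0],40],[[35,-207,0],[0,0,0],40],[[35,-245,0],[0,0,0],40],[[35,-283,0],[0,0,0],40],[[32,-321,0],[0,0,0],40],[[27,-359,0],[0,0,0],40],[[20,-397,0],[0,0,0],40],[[15,-428,0],[0,0,0],40]]}}

```text
clock: 2.1
tool_pos: [0.4167, -0.1393, 0.2657]
eef_rot: [0.02, -3.141, 0.001]
ft_force: [-0.4, -0.3, 0.1]
opening: 0.0402
finger_force: 0.0
```

{"method": "step_arm", "body": {"increments": [[[0,0,-30],[0,0,0],40],[[0,0,-65],[0,0,0],40],[[0,0,-95],[0,0,0],40],[[0,0,-110],[0,0,0],40],[[8,0,-110],[0,0,0],40],[[16,0,-110],[0,0,0],40],[[22,0,-110],[0,0,0],40],[[26,0,-110],[0,0,0],40],[[30,0,-110],[0,0,0],40],[[34,0,-110],[0,0,0],40],[[38,0,-110],[0,0,0],40],[[42,0,-110],[0,0,0],40]]}}

```text
clock: 3.1
tool_pos: [0.4606, -0.1363, 0.1561]
eef_rot: [-0.024, 3.141, -0.0]
ft_force: [0.0, -0.3, -0.3]
opening: 0.0401
finger_force: 0.0
```

Run:
```python
from h import *
c=ctrl.get_image('scene');cv2.imwrite('pics/s1.png',cv2.resize(c['img'][100:280,130:400],None,fx=2.5,fy=2.5))
```

```text
(no output)
```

View pics/s1.png

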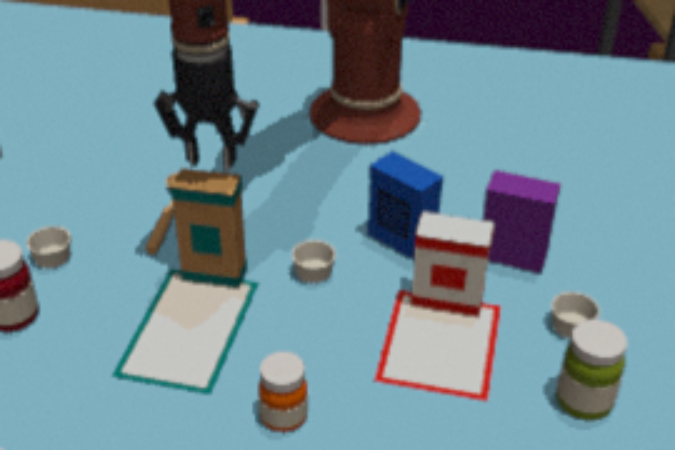

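The picture shows the spoon carton unmoved, its top still at about (205,180) in the crop, with the fingertips showing at (193..230,163) just behind and above the top edge. I'll check the tip's position numerically.

Run:
```python
from h import *
import pickle
s=pickle.load(open('scene0.pkl','rb'))
px=np.array([[193,163],[230,163]])/2.5+[130,100]
for x in(.455,.46,.47):
  o=np.array(s['origin']);P=cast(s,px,0.);d=P-o;print(x,(o+d*((x-o[0])/d[:,0])[:,None]).round(3).tolist())
print(ctrl.get_state()['tool_pos'],ctrl.get_state()['ft_force'])
t=ctrl.get_image('top');cv2.imwrite('pics/t1.png',cv2.resize(t['img'][160:290,250:380],None,fx=4,fy=4,interpolation=2))
```

```text
0.455 [[0.455, -0.165, 0.178], [0.455, -0.112, 0.185]]
0.46 [[0.46, -0.163, 0.181], [0.46, -0.111, 0.188]]
0.47 [[0.47, -0.159, 0.189], [0.47, -0.107, 0.196]]
[ 0.46153723 -0.13628314  0.1561142 ] [0.46149122 0.0523158  0.63874983]
```

View pics/t1.png

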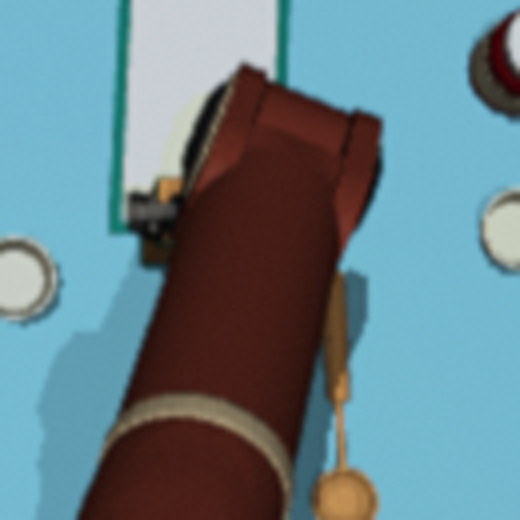

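Run:
```python
from h import *
import pickle
s0=pickle.load(open('scene0.pkl','rb'));s=ctrl.get_image('scene')
d=np.abs(s['img'].astype(int)-s0['img']).max(2)
print(d[166:218:2,194:232:2])
w=ctrl.get_image('wrist');cv2.imwrite('pics/w1.png',w['img']);print(w['origin'],w['rotation'])
```

```text
[[  6   3   3   4   6   5  53  55   7   4   8  54  67 107 124  69  64  65
   67]
 [  3   6   3   6  87  93  90  81  72  57  64  69  65  94  72  66  65  68
   66]
 [  2   2   7  35  95  92  92  92  94  94  91  95  90  90  63  95  49  67
   68]
 [  5   2   5  54  62  59  92  91  64  47  18  17  15  21  15  18  46  69
   37]
 [  4   6   6  17  16  13  18  16  17  15  17  18  17  19  16  10  38  56
    6]
 [  5   5   3  14   6   4   6   4  11   9  14  16  16  13   5   2  37   3
    6]
 [  2   5   2   9   6   7   6  11   3  12  10   1   6   3   1   2  10   4
    4]
 [  5   4   6   3   3   8   2   7   8  13   3  14  16   5  10   2   9   2
    4]
 [  5   5   6   8   4  11   4   3   2   6   8   3   5   2   8   6  12   3
    4]
 [  4  10  60   3   7   1   2   2   7   7   4   3   5   6   9   4   4   3
    1]
 [ 50  66  38   7   2   4   4   3   2   5   3   2   3   2  15   7   2   1
   17]
 [ 69  58  36  36   2   5   6   4   5   4   5   9   4   3   6   4   6  16
   18]
 [ 64  51  74  41   4   7   2   3   3   3   2   8  10   3   6   9   2  19
   16]
 [ 60  32  70  48   4   4   5   9   5  12   5  
[... 379 characters left out ...]
   4   3   1   8   2   1   5   3   4   2   2   2  16
   15]
 [ 64  70  54   8   1   8   3   5   8   7   1   9   7   4   9   7   4   7
   16]
 [  2   4   9   3   7   4   5   2   9   2   1  10   5   4   3   6   2  14
   16]
 [  5   5  14   3   8   8   4   5   3   2   4   1   0   9   6   5   3  15
   10]
 [  1   4  13  20   4   3   3   3   2   2   7   7   5   4   2   5   4  11
    3]
 [ 17  14  16   3   4   6   4   5   6   5   9  12   3   1   6   3  12   3
    6]
 [ 14  11  13   4   5   5   5   4   4   5   4   4   7   3   3   9  17   5
    4]
 [ 13  18   4   5   2   4   4   4   3   6   5   4   6   4   6   5  18  16
    4]]
[ 0.37893293 -0.13773737  0.32485206] [2.03522713 2.06398509 0.33360471]
```

View pics/w1.png

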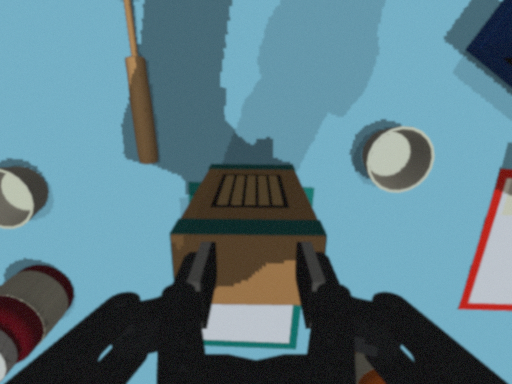

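Run:
```python
from h import *
w=ctrl.get_image('wrist')
for z in(.14,.155,.17,.185,.2):print(z,cast(w,[[205,245],[310,245],[174,235],[325,235],[184,303],[302,303]],z).round(3)[:,:2].tolist())
```

```text
0.14 [[0.476, -0.169], [0.475, -0.101], [0.469, -0.189], [0.468, -0.092], [0.521, -0.186], [0.52, -0.103]]
0.155 [[0.468, -0.167], [0.467, -0.104], [0.462, -0.185], [0.46, -0.095], [0.51, -0.182], [0.509, -0.106]]
0.17 [[0.46, -0.164], [0.459, -0.107], [0.454, -0.181], [0.453, -0.099], [0.498, -0.178], [0.497, -0.109]]
0.185 [[0.452, -0.162], [0.451, -0.11], [0.447, -0.177], [0.446, -0.103], [0.487, -0.174], [0.486, -0.112]]
0.2 [[0.444, -0.159], [0.444, -0.113], [0.44, -0.172], [0.439, -0.107], [0.475, -0.17], [0.474, -0.115]]
```

The wrist picture shows the fingertips at (205,245) and (310,245), over the carton's top face, whose near edge is at row 235. So the half-open tips ride above the carton at z≈0.18, which agrees with the scene view. The carton hasn't moved, so I'll back off, shut the fingers and measure again.

{"method": "step_arm", "body": {"increments": [[[-15,0,5],[0,0,0],40],[[-30,0,5],[0,0,0],40],[[-45,0,5],[0,0,0],40],[[-45,0,5],[0,0,0],0],[[-45,0,5],[0,0,0],0],[[-45,0,5],[0,0,0],0],[[-45,0,5],[0,0,0],0],[[-45,0,5],[0,0,0],0],[[-45,0,5],[0,0,0],0]]}}

```text
clock: 4.1
tool_pos: [0.4157, -0.1363, 0.1607]
eef_rot: [-0.025, 3.141, -0.0]
ft_force: [1.5, 0.1, 0.8]
opening: -0.0001
finger_force: 0.0
```

Run:
```python
from h import *
w=ctrl.get_image('wrist');cv2.imwrite('pics/w2.png',w['img'])
st=ctrl.get_state();x=st['tool_pos'];print(x,st['opening'])
R=cv2.Rodrigues(st['eef_rot'])[0];print(R.round(3))
K=np.array([[w['fx'],0,w['cx']],[0,w['fy'],w['cy']],[0,0,1.]])
Rw=cv2.Rodrigues(np.array(w['rotation'],float))[0]
for k in(-.03,-.02,-.01,0,.014):
    p=x+k*R[:,2];print(k,cv2.projectPoints(p[None],cv2.Rodrigues(Rw.T)[0],-Rw.T@np.array(w['origin']),K,np.array(w['dist'],float))[0].ravel().round())
```

```text
[ 0.41551206 -0.13627881  0.16070273] -0.00016650621949182253
[[-1.    -0.016  0.   ]
 [-0.016  1.    -0.   ]
 [-0.    -0.    -1.   ]]
-0.03 [256. 260.]
-0.02 [256. 250.]
-0.01 [256. 242.]
0 [256. 234.]
0.014 [256. 224.]
```

View pics/w2.png

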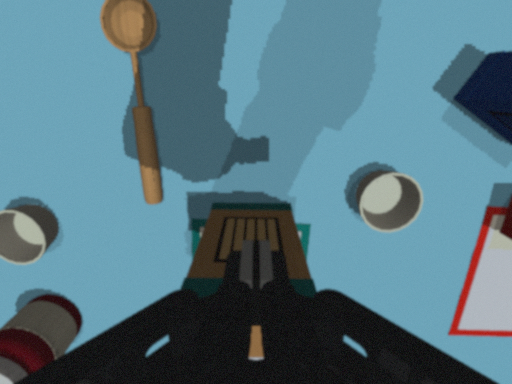

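The shut fingertips appear at (256,240), which by projection puts them at z≈0.17–0.18. That is about 30 mm higher than the state suggests, so I'll push with the tool 32 mm lower. The body still clears the carton top.

{"method": "step_arm", "body": {"increments": [[[0,-4,-12],[0,0,0],35],[[0,-4,-24],[0,0,0],35],[[0,-4,-32],[0,0,0],35],[[8,-4,-32],[0,0,0],35],[[16,-4,-32],[0,0,0],35],[[22,-4,-32],[0,0,0],35],[[26,-4,-32],[0,0,0],35],[[30,-4,-32],[0,0,0],35],[[34,-4,-32],[0,0,0],35],[[38,-4,-32],[0,0,0],35],[[42,-4,-32],[0,0,0],35],[[46,-4,-32],[0,0,0],35]]}}

```text
clock: 5.15
tool_pos: [0.4614, -0.1403, 0.1289]
eef_rot: [-0.024, 3.141, -0.0]
ft_force: [-0.4, -0.2, 0.1]
opening: 0.0349
finger_force: 0.1
```

Run:
```python
from h import *
c=ctrl.get_image('scene');cv2.imwrite('pics/s2.png',cv2.resize(c['img'][100:280,130:400],None,fx=2.5,fy=2.5))
```

```text
(no output)
```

View pics/s2.png

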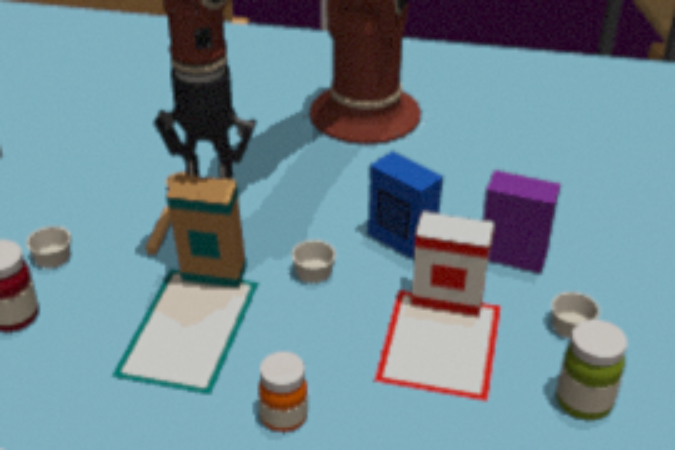

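The carton is now tilting forward: its top has moved down to about (203,188) in the crop. I'll keep pushing.

{"method": "step_arm", "body": {"increments": [[[5,0,0],[0,0,0],35],[[10,0,0],[0,0,0],35],[[15,0,0],[0,0,0],35],[[20,0,0],[0,0,0],35],[[25,0,0],[0,0,0],35],[[30,0,0],[0,0,0],35],[[35,0,0],[0,0,0],35],[[40,0,0],[0,0,0],35],[[45,0,0],[0,0,0],35],[[50,0,0],[0,0,0],35],[[55,0,0],[0,0,0],35],[[60,0,0],[0,0,0],35]]}}

```text
clock: 6.2
tool_pos: [0.5216, -0.1403, 0.1288]
eef_rot: [0.024, -3.141, 0.0]
ft_force: [-0.1, -0.1, 0.3]
opening: 0.035
finger_force: 0.0
```

```bash
cat > m.py <<'E'
from h import *
import sys
def box(cam,roi,kind,z):
    c=ctrl.get_image(cam);hsv=cv2.cvtColor(c['img'],cv2.COLOR_BGR2HSV).astype(int);H,S,V=[hsv[...,i] for i in range(3)]
    m={'brown':(H>4)&(H<25)&(S>90),'red':((H<8)|(H>172))&(S>120),'teal':(H>70)&(H<93)&(S>110)&(V<150),'dark':(V<70)}[kind]
    k=np.zeros(m.shape,np.uint8);x0,x1,y0,y1=roi;k[y0:y1,x0:x1]=m[y0:y1,x0:x1]
    C=max(cv2.findContours(k,0,1)[0],key=cv2.contourArea).reshape(-1,2)
    P=cast(c,C,z)[:,:2]*1000;r=cv2.minAreaRect(P.astype(np.float32))
    print(cam,kind,'px',C.min(0),C.max(0),'size',np.round(r[1]),'ang',round(r[2],1),'corners',cv2.boxPoints(r).round().astype(int).tolist())
E
python3 - <<'E'
from m import *
box('scene',(170,240,160,270),'brown',.045)
E
```

```text
scene brown px [188 209] [222 242] size [ 97. 147.] ang 89.6 corners [[528, -183], [675, -184], [676, -87], [528, -86]]
```

The spoon carton has fallen. Next I'll rise and move to the lid carton.

{"method": "step_arm", "body": {"increments": [[[-5,0,35],[0,0,0],35],[[-10,0,70],[0,0,0],35],[[-20,20,95],[0,0,-1],35],[[-35,55,95],[0,0,-2.5],35],[[-50,90,95],[0,0,-2.5],35],[[-60,128,95],[0,0,-2.5],35],[[-70,166,95],[0,0,-2.5],35],[[-80,204,95],[0,0,-2.5],35],[[-90,242,95],[0,0,-2.5],35],[[-100,280,95],[0,0,-2.5],35],[[-110,315,95],[0,0,-2.5],35],[[-117,334,95],[0,0,-2.5],35]]}}

```text
clock: 7.25
tool_pos: [0.4024, 0.1986, 0.224]
eef_rot: [-0.035, -3.141, -0.004]
ft_force: [1.2, 0.3, 0.6]
opening: 0.0349
finger_force: 0.0
```

Run:
```python
from m import *
box('top',(270,330,140,235),'teal',0)
box('top',(280,325,150,235),'brown',.045)
box('top',(280,325,150,235),'dark',.045)
```

```text
top teal px [277 150] [322 219] size [135. 218.] ang 88.0 corners [[476, -208], [694, -215], [699, -81], [481, -73]]
top brown px [286 161] [313 200] size [122.  83.] ang 0.5 corners [[530, -98], [530, -181], [652, -180], [651, -97]]
top dark px [310 209] [310 209] size [0. 0.] ang 0.0 corners [[504, -171], [504, -171], [504, -171], [504, -171]]
```

The spoon carton lies within about x 506–676, y −181 to −97, well inside its mat. Now the lid carton.

{"method": "step_arm", "body": {"increments": [[[2,-3,-35],[0,0,0],35],[[2,-4,-70],[0,0,0],35],[[2,-4,-105],[0,0,0],35],[[2,-4,-130],[0,0,0],35],[[8,-4,-130],[0,0,0],35],[[14,-4,-130],[0,0,0],35],[[20,-5,-130],[0,0,0],35],[[24,-5,-130],[0,0,0],35],[[28,-5,-130],[0,0,0],35],[[32,-5,-130],[0,0,0],35],[[36,-5,-130],[0,0,0],35],[[40,-5,-130],[0,0,0],35]]}}

```text
clock: 8.4
tool_pos: [0.4446, 0.1889, 0.0943]
eef_rot: [0.044, 3.14, 0.001]
ft_force: [-0.7, -1.1, 0.2]
opening: 0.0348
finger_force: 0.1
```

Run:
```python
from h import *
import pickle
s0=pickle.load(open('scene0.pkl','rb'));s=ctrl.get_image('scene')
def red(i):
    h=cv2.cvtColor(i,cv2.COLOR_BGR2HSV).astype(int);m=((h[...,0]<8)|(h[...,0]>172))&(h[...,1]>120);m[:,:293]=0;m[:,330:]=0
    return [ (a,int(m[a].sum())) for a in range(190,230)]
print(red(s0['img']));print(red(s['img']))
```

```text
[(190, 0), (191, 0), (192, 0), (193, 0), (194, 1), (195, 4), (196, 11), (197, 17), (198, 24), (199, 25), (200, 20), (201, 12), (202, 6), (203, 0), (204, 0), (205, 0), (206, 6), (207, 12), (208, 14), (209, 15), (210, 14), (211, 14), (212, 14), (213, 14), (214, 10), (215, 5), (216, 0), (217, 2), (218, 3), (219, 9), (220, 15), (221, 21), (222, 30), (223, 22), (224, 14), (225, 9), (226, 3), (227, 3), (228, 2), (229, 2)]
[(190, 0), (191, 0), (192, 0), (193, 0), (194, 0), (195, 0), (196, 0), (197, 0), (198, 1), (199, 6), (200, 11), (201, 19), (202, 21), (203, 21), (204, 14), (205, 7), (206, 0), (207, 0), (208, 2), (209, 9), (210, 14), (211, 14), (212, 14), (213, 14), (214, 14), (215, 14), (216, 8), (217, 2), (218, 1), (219, 4), (220, 10), (221, 16), (222, 29), (223, 24), (224, 16), (225, 11), (226, 4), (227, 3), (228, 2), (229, 2)]
```

The upper red band moved down 4 px while the foot stayed put, so the carton is tilting. I'll keep pushing.

{"method": "step_arm", "body": {"increments": [[[5,0,0],[0,0,0],35],[[10,0,0],[0,0,0],35],[[15,0,0],[0,0,0],35],[[20,0,0],[0,0,0],35],[[25,0,0],[0,0,0],35],[[30,0,0],[0,0,0],35],[[35,0,0],[0,0,0],35],[[40,0,0],[0,0,0],35],[[45,0,0],[0,0,0],35],[[50,0,0],[0,0,0],35],[[50,0,0],[0,0,0],35],[[50,0,0],[0,0,0],35]]}}

```text
clock: 9.45
tool_pos: [0.4942, 0.1886, 0.0937]
eef_rot: [-0.045, -3.141, 0.0]
ft_force: [-0.2, 0.9, -0.3]
opening: 0.0352
finger_force: 0.0
```

Run:
```python
from h import *
s=ctrl.get_image('scene')
h=cv2.cvtColor(s['img'],cv2.COLOR_BGR2HSV).astype(int);m=((h[...,0]<8)|(h[...,0]>172))&(h[...,1]>120);m[:,:293]=0;m[:,330:]=0
print([(a,int(m[a].sum())) for a in range(190,262)])
```

```text
[(190, 0), (191, 0), (192, 1), (193, 0), (194, 0), (195, 0), (196, 0), (197, 0), (198, 0), (199, 0), (200, 0), (201, 0), (202, 0), (203, 0), (204, 0), (205, 0), (206, 0), (207, 0), (208, 0), (209, 0), (210, 0), (211, 0), (212, 0), (213, 3), (214, 9), (215, 16), (216, 22), (217, 18), (218, 15), (219, 8), (220, 2), (221, 1), (222, 7), (223, 3), (224, 2), (225, 3), (226, 3), (227, 3), (228, 2), (229, 2), (230, 2), (231, 2), (232, 3), (233, 3), (234, 3), (235, 7), (236, 12), (237, 18), (238, 24), (239, 28), (240, 23), (241, 16), (242, 9), (243, 4), (244, 2), (245, 3), (246, 3), (247, 3), (248, 3), (249, 2), (250, 2), (251, 2), (252, 3), (253, 8), (254, 14), (255, 13), (256, 13), (257, 14), (258, 10), (259, 4), (260, 0), (261, 0)]
```

Both cartons are down. I'll retract upward and toward the robot, then check.

{"method": "step_arm", "body": {"increments": [[[-10,0,30],[0,0,0],35],[[-20,0,65],[0,0,0],35],[[-20,30,100],[0,0,0],35],[[-30,65,120],[0,0,0],35],[[-50,100,130],[0,0,0],35],[[-75,130,130],[0,0,0],35],[[-100,160,130],[0,0,0],35],[[-125,185,130],[0,0,0],35],[[-150,215,130],[0,0,0],35],[[-175,245,130],[0,0,0],35],[[-200,275,130],[0,0,0],35],[[-215,290,130],[0,0,0],35]]}}

```text
clock: 10.5
tool_pos: [0.2737, 0.4827, 0.2237]
eef_rot: [-0.033, -3.138, -0.003]
ft_force: [-0.3, 0.2, -0.6]
opening: 0.0351
finger_force: 0.0
```

Run:
```python
from m import *
box('top',(270,330,140,235),'teal',0)
t=ctrl.get_image('top');cv2.imwrite('pics/t9.png',cv2.resize(t['img'][125:285,120:400],None,fx=2.85,fy=3.7*2.85/3.7,interpolation=2))
```

```text
top teal px [277 150] [322 219] size [135. 219.] ang 88.0 corners [[476, -208], [695, -215], [699, -81], [481, -73]]
```

View pics/t9.png

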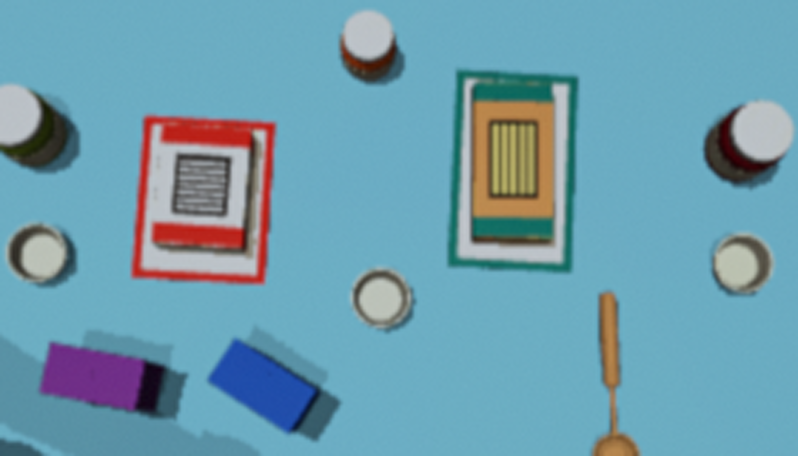

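Both cartons lie window-up inside their borders, and the bystanders haven't moved. The lid carton's top face spans about (162,123)-(255,247) in the crop and sits close to the far border, so I'll check it in numbers.

Run:
```python
from h import *
import pickle
t=pickle.load(open('top0.pkl','rb'))
f=lambda p:(np.array(p,float)+.5)/2.85-.5+[120,125]
print((cast(t,f([[163,123],[254,128],[244,248],[153,243]]),.05)*1000).round()[:,:2].tolist())
print((cast(t,f([[145,116],[275,122],[264,283],[132,277]]),0)*1000).round()[:,:2].tolist())
```

```text
[[621.0, 235.0], [617.0, 138.0], [488.0, 144.0], [492.0, 239.0]]
[[639.0, 263.0], [636.0, 119.0], [457.0, 126.0], [461.0, 269.0]]
```

The lid carton has about 18 mm of margin at the far edge and 18 mm or more at the sides.

```bash
python3 -c "
from station import ctrl
print(ctrl.finish_job())"
```

```text
the job is handed in; nothing more can be done
None
```

Both cartons were tipped with the fingertips, spoon carton first, and lie flat, window-up and inside their mat borders (about 18 mm to spare at the tightest edge I measured on the red mat, about 15 mm on the teal); the bystanders looked unmoved, and the job was handed in at about 10.5 s on the clock.

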